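# Snap the kiln controller's circuit board onto its posts

## Robot

A 6-joint arm with a two-finger parallel gripper is mounted at the origin on the work surface. World frame = base frame: x ahead of the robot, y to its left, z up, the work surface at z = 0. Lengths are in m, angles in degrees, forces in N, time in s.
With the tool pointing down it reaches from about 0.275 to 0.85 m from the base axis. Payload 5.2 kg.
Tool frame: the origin (TCP) lies at the very end of the fingers, on their centre line; the grasp point (between the pads) lies 19 mm behind it; z points along the fingers, y is the line along which they close (so a half turn about z gives the same grasp; the last joint's range is limited). The gripper opens to 85 mm and grips with 20 to 120 N. Pads are 22 mm wide; open, the fingers measure 114 mm over their backs; the gripper's body (76 mm by 85 mm) begins 54 mm behind the grasp point. The pads swing forward as they close: fully open they stand 13 mm farther back than shut.
Start: joints at [-79.859, 14.817, 87.949, -0, 77.235, -11.62], TCP at [0.204, -0.511, 0.231] pointing down, gripper open.
Joint ranges: [-179.93, 179.93], [-52.35, 119.4], [10.71, 147.94], [-69.91, 249.91], [12.55, 155.21], [-178.61, 178.61]. Speed limits (degrees/s): [147.25, 147.25, 180, 180, 180, 180].

## Interface

Orientations are given as [roll, pitch, yaw] about the fixed x, y, z axes, in that order (R = Rz(yaw) Ry(pitch) Rx(roll)).
In Python, from rig import get_state, cams, job gives the robot as it stands. The module is installed in compiled form; this text tells all that it offers.
- The arm moves only by the shell command python3 -m pendant 'ROWS' [FORCE]. ROWS is JSON, a list of rows, each a list of 3 entries, a list of its own where there are three numbers: the shift along the tool's x, y, z in units of 40 mm (1.0 is 40 mm), then the turn, a rotation vector about the tool's x, y, z in rad, then the opening, from -1 (shut) to 1 (fully open). In form: [[[x, y, z], [wx, wy, wz], claw], ...]. A call has exactly 8 rows; each row shifts and turns the commanded pose from where the row before left it, along the tool's axes as they then stand; what a row does not reach is not made up. A row lasts 1/12 s, in which the tool goes at most 41.7 mm and 7.16 degrees, less where a joint would pass 70% of its speed; a pose out of reach is approached as far as the arm can. A call is refused whole if a number of a shift passes 1 or a number of a turn 0.125, either way. A call with a gripper value outside its range is refused whole. The fingers move at their own pace and stop on an object; FORCE is the grip in N (left out, the last holds). Time passes only in rows, so rows that do not move let the fingers close, or fill a call up. It gives the time, the measured TCP pose, the force, the opening and the grip force at its end, in the units of the state.
- get_state(): the state, without advancing time (a new reading comes with each control period).
- cams.capture(name): name is "scene" or "side" or "wrist"; returns the picture (480x640x3 uint8, blue, green, red); there is no depth.
- cams.camera_model(name): a dict with "fx", "fy", "cx", "cy" (pixels), "k1" (the pictures are not rectified: a ray, as slopes to the right and down, at radius r is drawn at 1 + k1 r^2 times it, then the intrinsics apply), "xyz" and "rotation" of the camera in the world; the wrist camera has in their place "hand_eye" (4x4, takes a point from camera to tool coordinates, whose origin is the TCP and whose axes are the flange's). Camera axes: x right, y down, z forward; pixel columns grow to the right and rows downward; lengths in m; the calibration is good to about 2 mm. A picture is of the moment at which its call begins: read the wrist's pose just before it. camera_model takes no time and is no camera call.
- job.hand_in(): hands the job in; it is judged then, once.
The state is a dict: "clock": time; "joint_positions": joint angles; "joint_vel": joint speeds; "joint_torque": joint torques, N m; "ee_pos": TCP position; "ee_rot": TCP orientation; "wrist_force": force on the tool from outside, world axes, zero at the start; "torque": the same for the moment, N m; "grip_width": finger opening in m; "gripper_force": force on a finger pad.
Only numpy, scipy, OpenCV 4.12 (cv2) and the standard library are available. Lean on these libraries where they do the work, as an engineer would, in place of code of your own. Each camera call takes 0.05 s, during which the arm holds its last target. There are 200 camera calls.

## Task

Fit the circuit board into the open kiln controller box: lay it on the four nylon snap posts, parts up, screw terminals towards the end with the cable glands, and let go of it. Then press it down evenly, both fingertips on its bare parts at once (one end then the other, or astride the transformer; a single corner would tip it more than the 4 degrees it stands), until every post has clicked through and it is home on all four. Feel your way: never force it on the posts, and no more than 30 N on the board. Leave everything else where it is.

Things in the scene. Friction and masses are not known exactly. Their poses are not given: they have to be found in the camera images.
- housing: Kiln controller's grey sheet-steel box, fixed to the table on its back, open upward, 250 x 200 x 45 mm high, walls 3 mm thick. Origin: centre of its underside; x along its length towards the end wall with three black cable glands, z up. Four white nylon snap posts stand on its floor; a black terminal strip 20 x 150 x 19 mm high lies across the floor at x = +98 mm.
- mount (a point): Middle of the four posts' nominal points, 15 mm over the table, at x = -22 mm in the box, axes as the box. The posts' plate (subplate) is bolted through slots on shims: all posts together really stand up to 4.5 mm either way along x, 0.8 mm along y and 2.2 mm up or down from nominal. A board on them rests 6 to 9 mm over the real shoulders, 11 to 13 mm if the tips miss the holes.
- board: Green circuit board, loose, 140 x 100 x 3 mm, about 0.25 kg, lying flat on the ware board, parts up. Origin: centre of its underside; x along its length towards the short edge with the black screw terminal strip (11 x 50 x 12 mm high), z up. Relay, 18 mm high, at x = -50 mm, two capacitors, 18 mm high, at x = +40 mm, all within 14 mm of the long centre line.
- transformer (a point): Centre of the top of the transformer in the board's middle, a dark steel block 40 mm (along x) by 36 mm (along y), its top 33 mm over the board's underside. The board can be lifted by it: grip across y, where the board beside it is bare. Axes as the board.
- wareboard: Plywood ware board 210 x 150 x 12 mm, fixed, on which the circuit board lies at the start. Origin: centre of its underside.
- hole0 (a point): Centre, at the board's underside, of its 8 mm hole at x = -60, y = -40 mm. Beside it, around x = -40, y = -36 mm, the board is bare for pressing (22 by 28 mm).
- post0 (a point): Snap post at x = -60, y = -40 mm from mount, for hole0: nominal point on its axis at its shoulder's top, where the board's underside ends. Its split arrow head is 12.8 mm tall, 5 mm wide along x at the top, 11.6 mm at 4 mm up. Two posts at once take 7 to 18 N over the first 2 to 4 mm, then the board slips down and clicks; home, the push rises 15 to 30 N per mm.
- snap0 (a joint): How far one sprung half of post0's arrow head is squeezed inward (m): 0 sprung out, about 0.001 while inside the hole, back at 0 once it has clicked out over the board's top.
- hole1 (a point): Centre, at the board's underside, of its 8 mm hole at x = -60, y = +40 mm. Beside it, around x = -40, y = +36 mm, the board is bare for pressing (22 by 28 mm).
- post1 (a point): Snap post at x = -60, y = +40 mm from mount, for hole1: nominal point on its axis at its shoulder's top, where the board's underside ends. Like post0.
- snap1 (a joint): How far one sprung half of post1's arrow head is squeezed inward (m): 0 sprung out, about 0.001 while inside the hole, back at 0 once it has clicked out over the board's top.
- hole2 (a point): Centre, at the board's underside, of its 8 mm hole at x = +60, y = -40 mm. Beside it, around x = +40, y = -36 mm, the board is bare for pressing (22 by 28 mm).
- post2 (a point): Snap post at x = +60, y = -40 mm from mount, for hole2: nominal point on its axis at its shoulder's top, where the board's underside ends. Like post0.
- snap2 (a joint): How far one sprung half of post2's arrow head is squeezed inward (m): 0 sprung out, about 0.001 while inside the hole, back at 0 once it has clicked out over the board's top.
- hole3 (a point): Centre, at the board's underside, of its 8 mm hole at x = +60, y = +40 mm. Beside it, around x = +40, y = +36 mm, the board is bare for pressing (22 by 28 mm).
- post3 (a point): Snap post at x = +60, y = +40 mm from mount, for hole3: nominal point on its axis at its shoulder's top, where the board's underside ends. Like post0.
- snap3 (a joint): How far one sprung half of post3's arrow head is squeezed inward (m): 0 sprung out, about 0.001 while inside the hole, back at 0 once it has clicked out over the board's top.
- tub: White open plastic tub, 110 mm across, 55 mm high. Bystander. Origin: centre of its underside.
- sprayer: Blue trigger spray bottle, 72 mm across, 192 mm high. Bystander. Origin: centre of its underside.
- screwdriver: Screwdriver 190 mm long, lying; x along it. Bystander. Origin near its middle.
- rib: Flat wooden clay rib 145 x 28 x 6 mm, lying between the box and the ware board. Bystander. Origin: centre of its underside.
- fuse_carton: Small cardboard carton 70 x 45 x 32 mm high. Bystander. Origin: centre of its underside.
- slip_jar: Closed jar 64 mm across, 75 mm high. Bystander. Origin: centre of its underside.
Mind the look-alikes: they are no part of the job. Leave any red or yellow look-alike of the board alone.

How it is judged (in metres and radians):
On the way, in this order (a step that is already met when the one before it is completed fails the run):
1. the board has been laid on the posts, every hole over its own post (z of hole0 in the frame of post0 below 0.0115 m and z of hole1 in the frame of post1 below 0.0115 m and z of hole2 in the frame of post2 below 0.0115 m and z of hole3 in the frame of post3 below 0.0115 m and horizontal distance between hole0 and post0 below 0.0075 m and horizontal distance between hole1 and post1 below 0.0075 m and horizontal distance between hole2 and post2 below 0.0075 m and horizontal distance between hole3 and post3 below 0.0075 m), for 0.2 s.
2. every post has clicked through (z of hole0 in the frame of post0 below 0.0032 m and z of hole1 in the frame of post1 below 0.0032 m and z of hole2 in the frame of post2 below 0.0032 m and z of hole3 in the frame of post3 below 0.0032 m and horizontal distance between hole0 and post0 below 0.0075 m and horizontal distance between hole1 and post1 below 0.0075 m and horizontal distance between hole2 and post2 below 0.0075 m and horizontal distance between hole3 and post3 below 0.0075 m and value of joint each of snap0, snap1, snap2, snap3 below 0.0006 m), for 0.2 s.
At the end, for the whole second after the job is handed in: The board is home on all four posts and every post has clicked through: each hole's underside less than 3.2 mm over, and within 7.5 mm sideways of, its own post's nominal shoulder point, every arrow head sprung out again (below 0.6 mm), the board level within 0.03 rad and at rest (all of step 2 and angle between board's own z axis and vertical below 0.03 rad and linear speed of board below 0.01 m/s); the robot touches nothing.
It fails at once if the board is forced on the posts with more than 40 N while still high on them (its middle more than 7.5 mm over mount) (z of board in the frame of mount above 0.0075 m and contact force between board and subplate above 40 N).
It fails at once if the fingers press on the bare board with more than 30 N, or load the board in any way with more than 30 N while it is well down the posts (its middle less than 4 mm over mount) (contact force between the fingers and board_c4 above 30 N or (z of board in the frame of mount below 0.004 m and horizontal distance between board and mount below 0.02 m and contact force between the fingers and board above 30 N)).
It fails at once if the board is tipped more than 0.08 rad (4.5 degrees) while it is on the posts (horizontal distance between board and mount below 0.02 m and z of board in the frame of mount below 0.0115 m and angle between board's own z axis and vertical above 0.08 rad).
It fails at once if a bystander is moved more than 30 mm (distance of any of tub, sprayer, screwdriver, rib, fuse_carton, slip_jar from where it was at the start of the episode above 0.03 m).
It also fails if it takes over 72 s, if anything falls off the work surface, if the arm or the gripper's body presses on something with over 40 N, if the wrist force passes 120 N, or if a joint passes its speed limit or range.

## Working session

There is one attempt and no reset: what is moved stays moved. The work goes in short steps, Python scripts to look and compute and a shell command to move; the robot and the scene stay as the last step left them, time stands still between calls to the robot, and variables do not carry over. Pictures are saved under pics/ and viewed, at most 10 in all, crops included, and the job is handed in when it is done.

```bash
mkdir -p pics
cat > h.py <<'E'
import numpy as np, cv2
from scipy.spatial.transform import Rotation as R
from rig import get_state, cams, job
def pose():
    s=get_state(); T=np.eye(4); T[:3,:3]=R.from_euler('xyz',s['ee_rot'],degrees=True).as_matrix(); T[:3,3]=s['ee_pos']; return T
def camT(name,T=None):
    m=cams.camera_model(name)
    if 'hand_eye' in m: return m,(pose() if T is None else T)@np.array(m['hand_eye'])
    X=np.eye(4); r=np.array(m['rotation']); X[:3,:3]=r; X[:3,3]=m['xyz']; return m,X
def ray(name,uv,T=None):
    m,X=camT(name,T); K=np.array([[m['fx'],0,m['cx']],[0,m['fy'],m['cy']],[0,0,1.]])
    p=cv2.undistortPoints(np.array(uv,float).reshape(-1,1,2),K,np.array([m['k1'],0,0,0.])).reshape(-1,2)
    d=np.c_[p,np.ones(len(p))]@X[:3,:3].T
    return X[:3,3],d
def onz(name,uv,z,T=None):
    o,d=ray(name,uv,T); return o+d*((z-o[2])/d[:,2])[:,None]
def tri(o1,d1,o2,d2):
    out=[]
    for a,b in zip(d1,d2):
        t=np.linalg.lstsq(np.c_[a,-b],o2-o1,rcond=None)[0]; p,q=o1+a*t[0],o2+b*t[1]
        out.append(np.r_[(p+q)/2,np.linalg.norm(p-q)])
    return np.array(out)
E
python3 - <<'E'
from h import *
s=get_state(); print(s['clock'],s['ee_pos'],s['ee_rot'],s['wrist_force'],s['grip_width'])
ims={n:cams.capture(n) for n in('scene','side','wrist')}
for n in ims: 
    cv2.imwrite(f'pics/{n}0.png',ims[n]); m=cams.camera_model(n); print(n,m)
E
```

```text
0.0 [ 0.20382625 -0.51025569  0.23044683] [-1.79892873e+02 -2.12764034e-02  2.17616150e+01] [ 0.28494257 -0.7840501  -0.77098284] 0.08498700914139377
scene {'fx': 483.8656682134221, 'fy': 483.8656682134221, 'cx': 324.31366168917316, 'cy': 243.0796996787306, 'k1': -0.1122274383501584, 'xyz': array([ 1.34254586, -0.56131938,  0.69144395]), 'rotation': array([-122.09900543,    0.16429093,   55.55854707])}
side {'fx': 485.42831224272294, 'fy': 485.42831224272294, 'cx': 321.3788600541469, 'cy': 239.7575259171407, 'k1': -0.0006450462982476423, 'xyz': array([0.24799245, 0.94616863, 0.94715125]), 'rotation': array([-132.31595781,    0.99882837, -165.67229039])}
wrist {'fx': 337.1064006664423, 'fy': 337.1064006664423, 'cx': 319.2362276645196, 'cy': 241.68687354606737, 'k1': -0.008358465840980031, 'hand_eye': array([[-1.27053811e-03, -9.64866444e-01, -2.62737762e-01,
         6.59789119e-02],
       [ 9.99999183e-01, -1.18811608e-03, -4.72576667e-04,
        -2.63513542e-04],
       [ 1.43810407e-04, -2.62738148e-01,  9.64867164e-01,
        -1.41851450e-01],
       [ 0.00000000e+00,  0.00000000e+00,  0.00000000e+00,
         1.00000000e+00]])}
```

View images.

```bash
sed -i "s/r=np.array(m\['rotation'\])/r=R.from_euler('xyz',m['rotation'],degrees=True).as_matrix()/" h.py; python3 -c "
import cv2,numpy as np
a=[cv2.imread(f'pics/{n}0.png') for n in('scene','side')]
cv2.imwrite('pics/a.png',a[0])"
```

```text
(no output)
```

View pics/scene0.png

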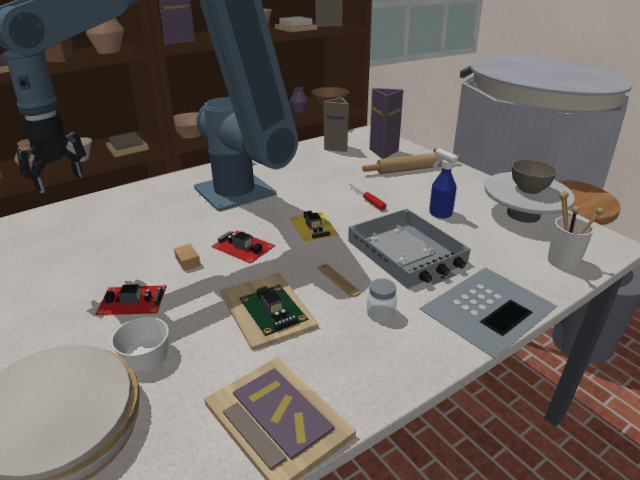

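View pics/side0.png

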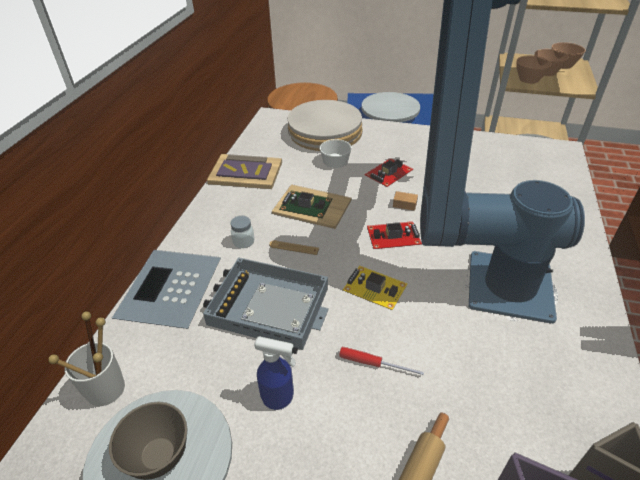

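The scene view has four board-like items: green on the plywood ware board at (268,305), red at (132,298) and (243,243), and yellow at (313,225). Only the green one fits the description. The box is at (408,245), with its glands on the near edge around (445,268). In the side view the box is at (267,303) and the green board at (310,204).

Run:
```python
from h import *
im=cv2.imread('pics/scene0.png')
c=im[215:350,205:490]; cv2.imwrite('pics/c1.png',cv2.resize(c,None,fx=2.8,fy=2.8,interpolation=cv2.INTER_CUBIC))
for n in('scene','side'):
    im=cv2.imread(f'pics/{n}0.png').astype(int); b,g,r=im[...,0],im[...,1],im[...,2]
    m=((g>1.5*r)&(g>1.2*b)&(g>40)).astype('uint8'); nn,l,st,ce=cv2.connectedComponentsWithStats(m)
    i=1+np.argmax(st[1:,4]); cs=np.argwhere(l==i)[:,::-1]; q=cv2.minAreaRect(cs.astype(np.float32)); bp=cv2.boxPoints(q)
    h=cv2.convexHull(cs.astype(np.int32)); print(n,st[i],onz(n,[q[0]],.015).round(3), )
    P=onz(n,h.reshape(-1,2),.015)[:,:2].astype(np.float32); print(cv2.minAreaRect(P))
print(onz('scene',[[408,245],[404,211],[350,237],[420,280],[468,249]],.045).round(3))
print(onz('side',[[267,303],[241,261],[328,293],[297,350],[205,312]],.045).round(3))
```

```text
scene [243 293  33  40 550] [[ 0.61  -0.227  0.015]]
((0.6048484444618225, -0.22729448974132538), (0.03868575766682625, 0.13758425414562225), 83.8805160522461)
side [299 208   8   6  18] [[ 0.605 -0.154  0.015]]
((0.6042592525482178, -0.15927112102508545), (0.02378857135772705, 0.019129430875182152), 85.82476806640625)
[[0.618 0.187 0.045]
 [0.479 0.301 0.045]
 [0.505 0.091 0.045]
 [0.743 0.109 0.045]
 [0.718 0.298 0.045]]
[[0.58  0.24  0.045]
 [0.695 0.119 0.045]
 [0.444 0.175 0.045]
 [0.471 0.353 0.045]
 [0.716 0.301 0.045]]
```

View pics/c1.png

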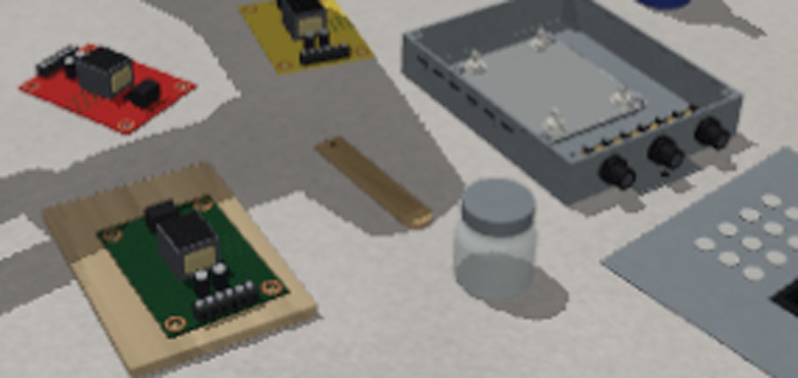

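The crop confirms it: the green board has its screw terminals at the lower right, towards +x. Next I'll move the wrist camera over it.

```bash
python3 -m pendant '[[[0.95,-0.28,0],[0,0,0],1],[[0.95,-0.28,0],[0,0,0],1],[[0.95,-0.28,0],[0,0,0],1],[[0.95,-0.28,0],[0,0,0],1],[[0.95,-0.28,0],[0,0,0],1],[[0.95,-0.28,0],[0,0,0],1],[[0.95,-0.28,0],[0,0,0],1],[[0.95,-0.28,0],[0,0,0],1]]'
python3 -m pendant '[[[0.95,-0.28,0],[0,0,0],1],[[0.95,-0.28,0],[0,0,0],1],[[0.95,-0.28,0],[0,0,0],1],[[0.95,-0.28,0],[0,0,0],1],[[0,0,0],[0,0,0.125],1],[[0,0,0],[0,0,0.125],1],[[0,0,0],[0,0,0.125],1],[[0,0,0],[0,0,0.125],1]]'
python3 - <<'E'
from h import *
T=pose(); im=cams.capture('wrist'); np.save('T1',T); cv2.imwrite('pics/w1.png',im); print(get_state()['ee_pos'],get_state()['ee_rot'])
E
```

```text
clock: 0.82
ee_pos: [0.4542, -0.3133, 0.2311]
ee_rot: [-180.0, 0.0, 21.8]
wrist_force: [0.4, -1.0, -0.1]
grip_width: 0.0852
gripper_force: 0.0
clock: 1.48
ee_pos: [0.5777, -0.2163, 0.2307]
ee_rot: [-180.0, 0.1, -7.2]
wrist_force: [0.8, -0.1, -0.5]
grip_width: 0.0858
gripper_force: 0.0
[ 0.57759548 -0.21643867  0.23071128] [-1.79975964e+02  5.94564556e-02 -7.63434989e+00]
```

View pics/w1.png

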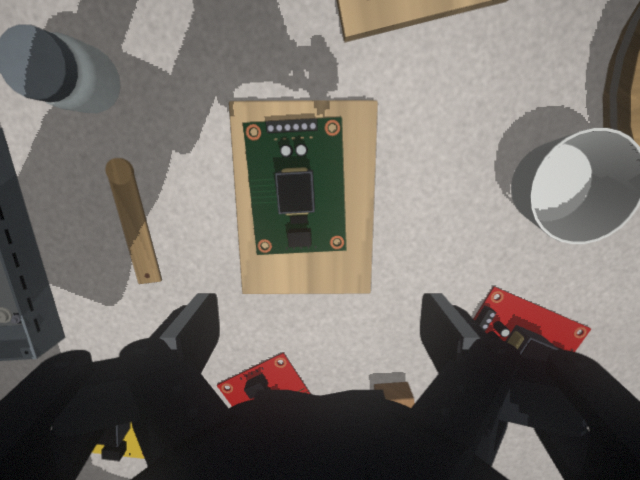

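The wrist view shows the green board with hole rings near (253,132), (332,128), (265,246) and (337,243). The transformer top is at (295,193), and the terminals are up, in tool +x.

```bash
cat >> h.py <<'E'
def rings(im,lo=(3,90,90),hi=(20,255,255),roi=None,amin=25):
    """ring centres: copper blobs with a filled outline"""
    hsv=cv2.cvtColor(im,cv2.COLOR_BGR2HSV); g=cv2.inRange(hsv,(45,90,20),(85,255,255))
    n,l,st,ce=cv2.connectedComponentsWithStats(cv2.morphologyEx(g,cv2.MORPH_CLOSE,np.ones((9,9))))
    i=1+np.argmax(st[1:,4]); hull=cv2.convexHull(np.argwhere(l==i)[:,::-1].astype(np.int32))
    M=np.zeros(g.shape,np.uint8); cv2.fillConvexPoly(M,hull,255)
    m=cv2.inRange(hsv,lo,hi)&M
    cs,_=cv2.findContours(cv2.morphologyEx(m,cv2.MORPH_CLOSE,np.ones((3,3))),cv2.RETR_EXTERNAL,cv2.CHAIN_APPROX_NONE)
    out=[]
    for c in cs:
        if cv2.contourArea(c)>amin: (e,ax,an)=cv2.fitEllipse(c); out.append([*e,*ax])
    return np.array(out),hull
def yawfit(P,Q):
    """2D rigid fit Q=R P+t"""
    p,q=P-P.mean(0),Q-Q.mean(0); a=np.arctan2((p[:,0]*q[:,1]-p[:,1]*q[:,0]).sum(),(p*q).sum())
    Rm=np.array([[np.cos(a),-np.sin(a)],[np.sin(a),np.cos(a)]]); t=Q.mean(0)-Rm@P.mean(0)
    return np.degrees(a),t,np.abs(Q-(P@Rm.T+t)).max()
HP=np.array([[-60,-40],[-60,40],[60,-40],[60,40]])/1000.
E
python3 - <<'E'
from h import *
im=cv2.imread('pics/w1.png'); T=np.load('T1.npy'); r,h=rings(im); print(r.round(1))
uv=[]
for g in [(337,243),(265,246),(332,128),(253,132)]:
    uv.append(r[np.argmin(np.linalg.norm(r[:,:2]-g,axis=1)),:2])
P=onz('wrist',uv,.015,T); print(P.round(4)); print(yawfit(HP,P[:,:2]))
m,X=camT('wrist',T); print(X[:3,3])
E
```

```text
[[253.8 132.4  12.3  14.1]
 [330.4 128.5  10.7  14.1]]
[[ 0.6622 -0.2381  0.015 ]
 [ 0.6683 -0.1608  0.015 ]
 [ 0.6622 -0.2381  0.015 ]
 [ 0.6683 -0.1608  0.015 ]]
(np.float64(-4.53777190257276), array([ 0.6652256 , -0.19945726]), np.float64(0.059911040282876415))
[ 0.64327963 -0.22460496  0.37244856]
```

```bash
python3 -m pendant '[[[0,-0.25,0.5],[0,0,0],1],[[0,-0.25,0.5],[0,0,0],1],[[0,-0.2,0.5],[0,0,0],1],[[0,0,0.5],[0,0,0],1],[[0,0,0],[0,0,0],1],[[0,0,0],[0,0,0],1],[[0,0,0],[0,0,0],1],[[0,0,0],[0,0,0],1]]'
sed -i 's/lo=(3,90,90),hi=(20,255,255)/lo=(2,45,70),hi=(22,255,255)/' h.py
python3 - <<'E'
from h import *
T=pose(); im=cams.capture('wrist'); np.save('T2',T); cv2.imwrite('pics/w2.png',im); print(T.round(4))
T1=np.load('T1.npy')
for f,t in(('w1',T1),('w2',T)):
    r,h=rings(cv2.imread(f'pics/{f}.png'),amin=40); print(r.round(1)); print(h.reshape(-1,2).min(0),h.reshape(-1,2).max(0))
E
```

```text
clock: 2.2
ee_pos: [0.5819, -0.1899, 0.153]
ee_rot: [179.9, -0.1, -6.9]
wrist_force: [0.5, -0.4, -0.7]
grip_width: 0.0853
gripper_force: 0.0
[[ 0.9928 -0.1195  0.0025  0.5819]
 [-0.1195 -0.9928 -0.0014 -0.1899]
 [ 0.0026  0.0011 -1.      0.153 ]
 [ 0.      0.      0.      1.    ]]
[[254.1 132.9  11.9  16. ]
 [329.6 129.1   9.2  16.1]]
[245 119] [341 234]
[[268.4 128.4  19.4  20.1]]
[257 116] [380 264]
```

View pics/w2.png

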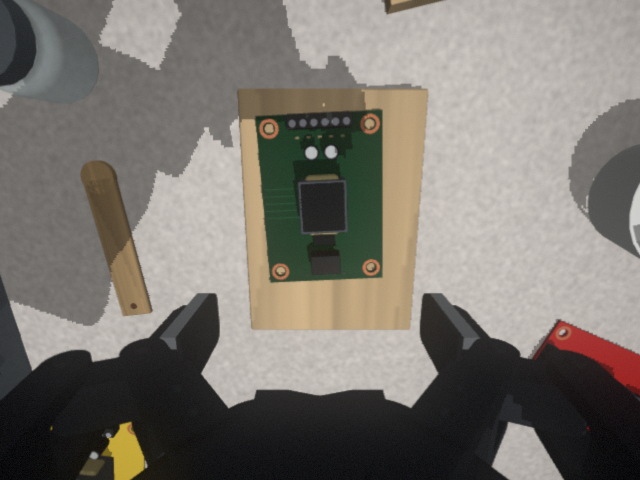

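Second view, closer: rings at (269,128), (371,124), (280,271) and (372,268), transformer top at (323,206). I'll refine each ring inside a local window.

```bash
cat >> h.py <<'E'
def blob(im,g,w,f):
    """centroid of the filled blob, thresholded by f, nearest the guess g in a window of half size w"""
    u,v=map(int,np.round(g)); c=im[v-w:v+w+1,u-w:u+w+1].astype(int); m=f(c).astype(np.uint8)
    cs,_=cv2.findContours(m,cv2.RETR_EXTERNAL,cv2.CHAIN_APPROX_NONE); best=None
    for k in cs:
        mm=np.zeros_like(m); cv2.drawContours(mm,[k],-1,1,-1); a=mm.sum()
        if a<20: continue
        y,x=np.nonzero(mm); d=np.hypot(x.mean()-w,y.mean()-w)
        if best is None or d<best[0]: best=(d,x.mean()+u-w,y.mean()+v-w,a)
    return best[1:]
ring=lambda c:(c[...,2]>60)&(c[...,2]>1.15*c[...,1])
E
python3 - <<'E'
from h import *
G={'w1':[(337,243),(265,246),(332,128),(253,132)],'w2':[(372,268),(280,271),(371,124),(269,128)]}
O=[]
for f,t in(('w1','T1'),('w2','T2')):
    T=np.load(t+'.npy'); im=cv2.imread(f'pics/{f}.png'); b=np.array([blob(im,g,10 if f=='w1' else 12,ring) for g in G[f]]); print(b.round(1))
    O.append(ray('wrist',b[:,:2],T)); P=onz('wrist',b[:,:2],.015,T); print(P.round(4)); print(yawfit(HP,P[:,:2]))
print(tri(*O[0],*O[1]).round(4))
# transformer top
im=cv2.imread('pics/w2.png').astype(int); 
O=[ray('wrist',[[295.5,192.5]],np.load('T1.npy')),ray('wrist',[[323.5,206.5]],np.load('T2.npy'))]; print(tri(*O[0],*O[1]).round(4))
E
```

```text
[[336.5 241.9 158. ]
 [264.2 245.6 162. ]
 [331.9 127.3 205. ]
 [253.  131.8 204. ]]
[[ 0.5436 -0.2309  0.015 ]
 [ 0.5495 -0.1513  0.015 ]
 [ 0.6631 -0.2397  0.015 ]
 [ 0.6689 -0.1602  0.015 ]]
(np.float64(-4.238363130868579), array([ 0.60626447, -0.19550858]), np.float64(0.0001534492676735777))
[[370.6 267.  242. ]
 [280.1 271.2 238. ]
 [369.5 123.2 332. ]
 [268.4 128.2 336. ]]
[[ 0.5437 -0.2307  0.015 ]
 [ 0.5494 -0.1513  0.015 ]
 [ 0.663  -0.2397  0.015 ]
 [ 0.6689 -0.1601  0.015 ]]
(np.float64(-4.237174972901352), array([ 0.60626591, -0.19545541]), np.float64(0.00019273036600331306))
[[ 0.5433 -0.2309  0.0141  0.    ]
 [ 0.5495 -0.1513  0.0152  0.    ]
 [ 0.6631 -0.2398  0.0145  0.    ]
 [ 0.669  -0.1599  0.0137  0.    ]]
[[ 6.058e-01 -1.961e-01  3.990e-02  1.000e-04]]
```

```bash
cat >> h.py <<'E'
def need(x,y,z,yaw):
    T=pose(); d=T[:3,:3].T@(np.array([x,y,z])-T[:3,3])/.04
    w=R.from_matrix(T[:3,:3].T@R.from_euler('xyz',[180,0,yaw],degrees=True).as_matrix()).as_rotvec()
    print('units',d.round(3),'turn',w.round(4))
E
python3 -c "
from h import *
need(.6063,-.1955,.08,-4.24);need(.6063,-.1955,.019,-4.24)"
```

```text
units [0.619 0.064 1.826] turn [ 0.0011 -0.0027 -0.046 ]
units [0.615 0.062 3.351] turn [ 0.0011 -0.0027 -0.046 ]
```

```bash
python3 -m pendant '[[[0.3,0.03,0.2],[0,0,-0.046],1],[[0.31,0.03,0.6],[0,0,0],1],[[0,0,0.8],[0,0,0],1],[[0,0,0.7],[0,0,0],1],[[0,0,0.5],[0,0,0],1],[[0,0,0.3],[0,0,0],1],[[0,0,0.15],[0,0,0],1],[[0,0,0.05],[0,0,0],1]]' 40
python3 -m pendant '[[[0,0,0],[0,0,0],0.2],[[0,0,0],[0,0,0],0],[[0,0,0],[0,0,0],-0.1],[[0,0,0],[0,0,0],-0.3],[[0,0,0],[0,0,0],-0.5],[[0,0,0],[0,0,0],-0.5],[[0,0,0],[0,0,0],-0.5],[[0,0,0],[0,0,0],-0.5]]' 40
```

```text
clock: 2.92
ee_pos: [0.6052, -0.1941, 0.0192]
ee_rot: [-180.0, -0.0, -4.3]
wrist_force: [-0.7, 0.8, 1.0]
grip_width: 0.0857
gripper_force: 0.0
clock: 3.58
ee_pos: [0.6059, -0.1944, 0.0208]
ee_rot: [179.9, -0.1, -4.3]
wrist_force: [-0.4, 0.1, 5.1]
grip_width: 0.035
gripper_force: 42.4
```

Gripped at 35 mm. A board in the hand would block the wrist camera, so I'll let go, measure the posts with the wrist camera first, and then come back.

```bash
python3 -c "
from h import *
print(onz('scene',[[443,212],[381,312]],.01),onz('side',[[276,398],[241,243]],.01)); need(.55,.21,.2,-4.24)"
python3 -m pendant '[[[0,0,0],[0,0,0],0.5],[[0,0,0],[0,0,0],1],[[0,0,0],[0,0,0],1],[[0,0,0],[0,0,0],1],[[0,0,-0.2],[0,0,0],1],[[0,0,-0.7],[0,0,0],1],[[0,0,-0.9],[0,0,0],1],[[0,0,-0.9],[0,0,0],1]]'
```

```text
[[ 0.50299352  0.43984822  0.01      ]
 [ 0.74703918 -0.00645338  0.01      ]] [[0.48901309 0.45657937 0.01      ]
 [0.73899426 0.01870259 0.01      ]]
units [-2.133 -9.974 -4.496] turn [ 0.0011 -0.0023 -0.0002]
clock: 4.25
ee_pos: [0.6042, -0.1934, 0.1279]
ee_rot: [-179.9, 0.1, -4.3]
wrist_force: [-0.3, 0.1, 0.5]
grip_width: 0.0852
gripper_force: 0.0
```

```bash
python3 -m pendant '[[[-0.2,-0.7,-0.6],[0,0,0],1],[[-0.2,-0.8,-0.5],[0,0,0],1],[[-0.2,-0.9,-0.4],[0,0,0],1],[[-0.2,-0.95,-0.2],[0,0,0],1],[[-0.2,-0.95,0],[0,0,0],1],[[-0.2,-0.95,0],[0,0,0],1],[[-0.2,-0.95,0],[0,0,0],1],[[-0.2,-0.95,0],[0,0,0],1]]'
python3 -m pendant '[[[-0.2,-0.95,0],[0,0,0.1],1],[[-0.2,-0.9,0],[0,0,0],1],[[-0.1,-0.7,0],[0,0,0],1],[[0,0,0],[0,0,0],1],[[0,0,0],[0,0,0],1],[[0,0,0],[0,0,0],1],[[0,0,0],[0,0,0],1],[[0,0,0],[0,0,0],1]]'
python3 - <<'E'
from h import *
T=pose(); im=cams.capture('wrist'); np.save('T3',T); cv2.imwrite('pics/w3.png',im)
E
python3 -m pendant '[[[0,0,0.5],[0,0,0],1],[[0,0,0.5],[0,0,0],1],[[0,0,0.5],[0,0,0],1],[[0,0,0.2],[0,0,0],1],[[0,0,0],[0,0,0],1],[[0,0,0],[0,0,0],1],[[0,0,0],[0,0,0],1],[[0,0,0],[0,0,0],1]]'
python3 - <<'E'
from h import *
T=pose(); im=cams.capture('wrist'); np.save('T4',T); cv2.imwrite('pics/w4.png',im)
E
```

```text
clock: 4.92
ee_pos: [0.5618, 0.0978, 0.1962]
ee_rot: [-180.0, -0.0, -4.3]
wrist_force: [0.4, 0.7, -0.2]
grip_width: 0.0852
gripper_force: 0.0
clock: 5.58
ee_pos: [0.5567, 0.1983, 0.1954]
ee_rot: [180.0, 0.0, -10.1]
wrist_force: [0.4, -0.2, 0.7]
grip_width: 0.0854
gripper_force: 0.0
clock: 6.3
ee_pos: [0.5575, 0.1997, 0.1288]
ee_rot: [-179.9, -0.1, -10.0]
wrist_force: [0.3, 0.5, -0.2]
grip_width: 0.0854
gripper_force: 0.0
```

View pics/w4.png

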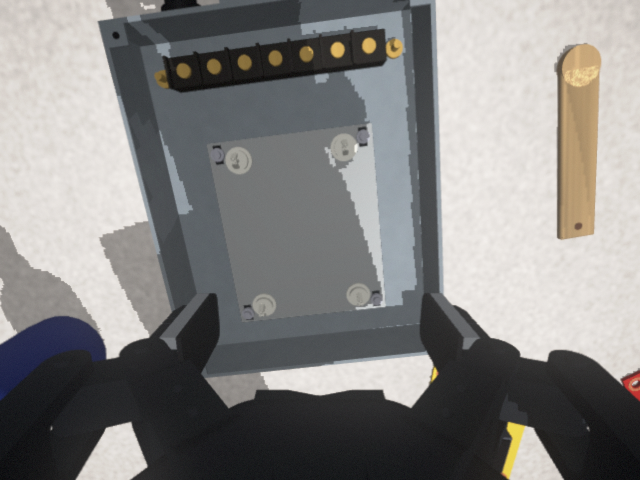

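The posts are at about (238,160), (345,147), (264,305) and (358,294). The box walls are around them, with the terminal strip at the top. I'll enlarge the posts from both views.

Run:
```python
from h import *
G4=[(358,294),(264,305),(345,147),(238,160)]
T3,T4=np.load('T3.npy'),np.load('T4.npy')
P=onz('wrist',G4,.02,T4); m,X=camT('wrist',T3)
K=np.array([[m['fx'],0,m['cx']],[0,m['fy'],m['cy']],[0,0,1.]])
pc=(P-X[:3,3])@X[:3,:3]; g3=cv2.projectPoints(pc,np.zeros(3),np.zeros(3),K,np.array([m['k1'],0,0,0.]))[0].reshape(-1,2); G3=np.round(g3).astype(int); print(G3.tolist(),P.round(4),yawfit(HP,P[:,:2]))
rows=[]
for f,G in(('w3',G3),('w4',G4)):
    im=cv2.imread(f'pics/{f}.png'); rows.append(np.hstack([cv2.resize(im[v-16:v+17,u-16:u+17],(198,198),interpolation=cv2.INTER_NEAREST) for u,v in G]))
cv2.imwrite('pics/c2.png',cv2.convertScaleAbs(np.vstack(rows),alpha=1.3))
```

```text
[[349, 266], [273, 275], [338, 147], [253, 157]] [[0.5071 0.1772 0.02  ]
 [0.5109 0.2538 0.02  ]
 [0.6215 0.1698 0.02  ]
 [0.6261 0.2475 0.02  ]] (np.float64(-3.3090473852671174), array([0.56638977, 0.21206271]), np.float64(0.0029521074961709193))
```

View pics/c2.png

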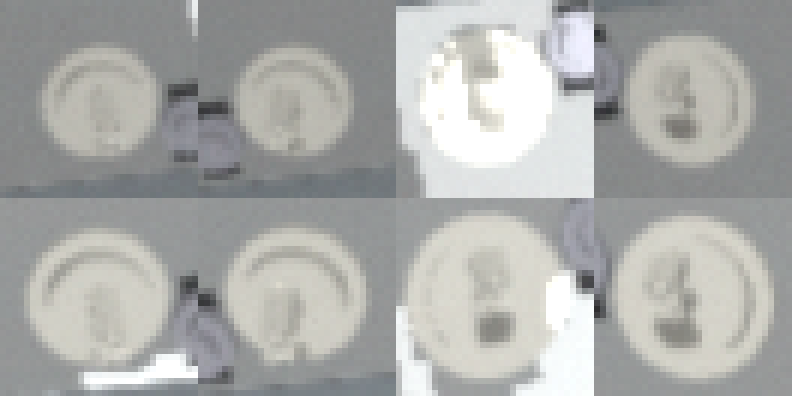

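Run:
```python
from h import *
G={'w3':[[349,266],[273,275],[338,147],[253,157]],'w4':[(358,294),(264,305),(345,147),(238,160)]}
O=[]
for f,t in(('w3','T3'),('w4','T4')):
    im=cv2.imread(f'pics/{f}.png'); T=np.load(t+'.npy'); E=[]
    for g in G[f]:
        u,v=g; w=16; c=im[v-w:v+w+1,u-w:u+w+1].astype(int); mk=((c[...,2]-c[...,0])>4).astype(np.uint8)
        cs,_=cv2.findContours(mk,cv2.RETR_EXTERNAL,cv2.CHAIN_APPROX_NONE); k=max(cs,key=cv2.contourArea); e=cv2.fitEllipse(cv2.convexHull(k)); E.append([e[0][0]+u-w,e[0][1]+v-w,*e[1]])
    E=np.array(E); print(E.round(1)); O.append(ray('wrist',E[:,:2],T))
    for z in(.003,.009,.015):
        P=onz('wrist',E[:,:2],z,T); print(z,np.linalg.norm(P[2:]-P[:2],axis=1).round(4),np.linalg.norm(P[1::2]-P[::2],axis=1).round(4),[np.round(q,4) for q in yawfit(HP,P[:,:2])])
print(tri(*O[0],*O[1]).round(4))
```

```text
[[349.2 266.4  18.1  18.4]
 [272.7 275.2  17.8  18.6]
 [336.6 146.6  21.5  22. ]
 [252.6 157.2  20.2  21.4]]
0.003 [0.1219 0.1219] [0.0812 0.0813] [np.float64(-3.1513), array([0.5631, 0.2139]), np.float64(0.0011)]
0.009 [0.1197 0.1198] [0.0797 0.0799] [np.float64(-3.1513), array([0.5641, 0.2134]), np.float64(0.0002)]
0.015 [0.1175 0.1176] [0.0783 0.0784] [np.float64(-3.1513), array([0.5652, 0.2129]), np.float64(0.0012)]
[[357.8 294.   22.1  23.2]
 [263.9 304.5  22.5  22.9]
 [343.5 146.8  25.9  27.1]
 [238.3 160.1  25.8  27.2]]
0.003 [0.1226 0.1226] [0.0817 0.0817] [np.float64(-3.2052), array([0.5628, 0.214 ]), np.float64(0.0013)]
0.009 [0.1198 0.1199] [0.0798 0.0799] [np.float64(-3.2052), array([0.5641, 0.2134]), np.float64(0.0002)]
0.015 [0.1171 0.1171] [0.078 0.078] [np.float64(-3.2052), array([0.5655, 0.2128]), np.float64(0.0016)]
[[5.020e-01 1.769e-01 8.700e-03 1.000e-04]
 [5.073e-01 2.561e-01 1.100e-02 1.000e-04]
 [6.217e-01 1.706e-01 1.560e-02 1.000e-04]
 [6.262e-01 2.506e-01 5.800e-03 0.000e+00]]
```

Both views agree: post pattern centre at (0.5641, 0.2134), yaw −3.2°. Going back for the board.

```bash
python3 -m pendant '[[[0,0.3,-0.6],[0,0,-0.1],1],[[0.1,0.8,-0.5],[0,0,0],1],[[0.1,0.95,0],[0,0,0],1],[[0.1,0.95,0],[0,0,0],1],[[0.1,0.95,0],[0,0,0],1],[[0.1,0.95,0],[0,0,0],1],[[0.1,0.95,0],[0,0,0],1],[[0.1,0.95,0],[0,0,0],1]]'
python3 -m pendant '[[[0.1,0.95,0],[0,0,0],1],[[0.1,0.95,0],[0,0,0],1],[[0.1,0.8,0],[0,0,0],1],[[0.1,0.4,0],[0,0,0],1],[[0,0,0],[0,0,0],1],[[0,0,0],[0,0,0],1],[[0,0,0],[0,0,0],1],[[0,0,0],[0,0,0],1]]'
python3 -c "
from h import *
need(.6063,-.1955,.021,-4.24)"
```

```text
clock: 7.02
ee_pos: [0.5633, -0.0753, 0.1725]
ee_rot: [180.0, -0.1, -4.2]
wrist_force: [-0.6, 0.6, 0.2]
grip_width: 0.0855
gripper_force: 0.0
clock: 7.68
ee_pos: [0.5699, -0.1965, 0.1715]
ee_rot: [-180.0, 0.0, -4.2]
wrist_force: [-0.3, 0.2, -0.1]
grip_width: 0.0855
gripper_force: 0.0
units [ 0.907 -0.089  3.763] turn [-0.0006  0.0001  0.0016]
```

```bash
python3 -m pendant '[[[0.45,-0.05,0],[0,0,0],1],[[0.45,-0.04,0.5],[0,0,0],1],[[0,0,0.8],[0,0,0],1],[[0,0,0.8],[0,0,0],1],[[0,0,0.8],[0,0,0],1],[[0,0,0.5],[0,0,0],1],[[0,0,0.26],[0,0,0],1],[[0,0,0.05],[0,0,0],1]]' 50
python3 -m pendant '[[[0,0,0],[0,0,0],0.2],[[0,0,0],[0,0,0],0],[[0,0,0],[0,0,0],-0.1],[[0,0,0],[0,0,0],-0.3],[[0,0,0],[0,0,0],-0.5],[[0,0,0],[0,0,0],-0.5],[[0,0,0],[0,0,0],-0.5],[[0,0,0],[0,0,0],-0.5]]' 50
python3 -m pendant '[[[0,0,-0.1],[0,0,0],-0.5],[[0,0,-0.4],[0,0,0],-0.5],[[0,0,-0.6],[0,0,0],-0.5],[[0,0,-0.6],[0,0,0],-0.5],[[0,0,-0.6],[0,0,0],-0.5],[[0,0,-0.6],[0,0,0],-0.5],[[0,0,-0.5],[0,0,0],-0.5],[[0,0,0],[0,0,0],-0.5]]'
python3 - <<'E'
from h import *
T=pose(); im=cams.capture('wrist'); np.save('T5',T); cv2.imwrite('pics/w5.png',im); s=get_state(); print(s['grip_width'],s['gripper_force'])
E
```

```text
clock: 8.35
ee_pos: [0.6047, -0.1952, 0.0207]
ee_rot: [-179.9, 0.2, -4.2]
wrist_force: [-0.8, 0.7, 0.1]
grip_width: 0.0854
gripper_force: 0.0
clock: 9.02
ee_pos: [0.6071, -0.1978, 0.0249]
ee_rot: [179.9, -0.2, -4.3]
wrist_force: [0.6, 0.5, 7.3]
grip_width: 0.0349
gripper_force: 52.8
clock: 9.68
ee_pos: [0.6081, -0.1987, 0.164]
ee_rot: [179.8, -0.4, -4.3]
wrist_force: [0.4, -1.7, -1.5]
grip_width: 0.035
gripper_force: 51.8
0.035124421194317385 51.8014258146286
```

View pics/w5.png

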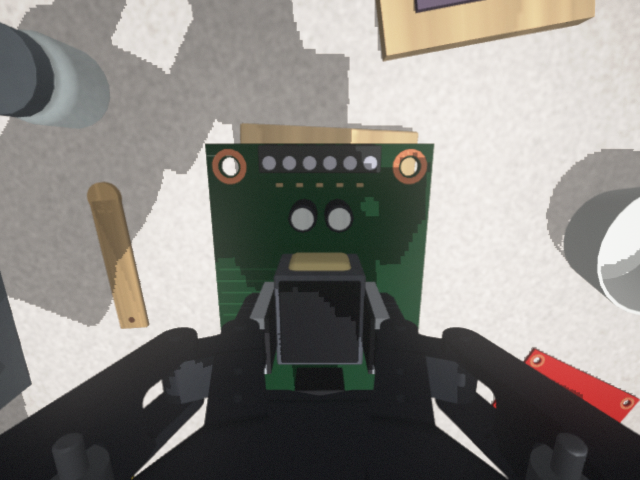

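The board is in the hand and square to it. Its front hole rings are at (231,166) and (408,166).

Run:
```python
from h import *
im=cv2.imread('pics/w5.png'); T=np.load('T5.npy')
b=np.array([blob(im,g,19,ring) for g in [(408,166),(231,166)]]); print(b.round(1))
o,d=ray('wrist',b[:,:2],np.eye(4)) # tool frame
# depth from 80 mm separation
s=.08/np.linalg.norm(d[0]/d[0,2]-d[1]/d[1,2]); P=o+d/d[:,2:]*s; print(P.round(4))
v=P[1]-P[0]; ang=np.degrees(np.arctan2(v[0],-v[1])); print('tilt about z',ang)
# world yaw of the board and centre (tool x ~ board x; tool y = -board y)
W=P@T[:3,:3].T+T[:3,3]; v=W[1]-W[0]; yaw=np.arctan2(-v[0],v[1]); c=W.mean(0)-.06*np.array([np.cos(yaw),np.sin(yaw),0]); 
off=c-T[:3,3]; print(W.round(4),'yaw',np.degrees(yaw),'centre',c.round(4),'tcp',T[:3,3].round(4),'off tool',(T[:3,:3].T@off).round(4))
print(R.from_matrix(T[:3,:3]).as_euler('xyz',degrees=True))
```

```text
[[409.4 166.1 973. ]
 [228.8 166.2 978. ]]
[[ 0.059   0.0399  0.0109]
 [ 0.059  -0.0401  0.0109]]
tilt about z 0.03050339499559082
[[ 0.664  -0.2429  0.1537]
 [ 0.67   -0.1631  0.1534]] yaw -4.288582580185529 centre [ 0.6072 -0.1985  0.1535] tcp [ 0.6081 -0.1987  0.164 ] off tool [-0.001  -0.0001  0.0105]
[179.80221014  -0.43221744  -4.25658783]
```

```bash
python3 -m pendant '[[[0,-0.3,0],[0,0,0],-0.5],[[-0.1,-0.6,0],[0,0,0],-0.5],[[-0.1,-0.9,0],[0,0,0],-0.5],[[-0.2,-0.9,0],[0,0,0],-0.5],[[-0.2,-0.9,0],[0,0,0],-0.5],[[-0.2,-0.9,0],[0,0,0],-0.5],[[-0.2,-0.9,0],[0,0,0],-0.5],[[-0.2,-0.9,0],[0,0,0],-0.5]]'
python3 -m pendant '[[[-0.2,-0.9,0],[0,0,0],-0.5],[[-0.2,-0.9,0],[0,0,0],-0.5],[[-0.2,-0.9,0],[0,0,0],-0.5],[[-0.2,-0.6,0],[0,0,0],-0.5],[[-0.1,-0.3,0],[0,0,0],-0.5],[[0,0,0],[0,0,0],-0.5],[[0,0,0],[0,0,0],-0.5],[[0,0,0],[0,0,0],-0.5]]'
python3 -c "
from h import *
need(.5651,.2133,.075,-3.18)"
```

```text
clock: 10.4
ee_pos: [0.5744, 0.0599, 0.1563]
ee_rot: [-180.0, 0.3, -4.3]
wrist_force: [-0.1, -0.6, -2.7]
grip_width: 0.035
gripper_force: 51.7
clock: 11.07
ee_pos: [0.5511, 0.2029, 0.1578]
ee_rot: [179.9, 0.1, -4.3]
wrist_force: [-0.6, 0.3, -2.2]
grip_width: 0.0349
gripper_force: 51.7
units [ 0.332 -0.288  2.069] turn [ 0.0011  0.0017 -0.0189]
```

```bash
python3 -m pendant '[[[0.17,-0.15,0],[0,0,-0.019],-0.5],[[0.16,-0.14,0.3],[0,0,0],-0.5],[[0,0,0.5],[0,0,0],-0.5],[[0,0,0.6],[0,0,0],-0.5],[[0,0,0.4],[0,0,0],-0.5],[[0,0,0.27],[0,0,0],-0.5],[[0,0,0],[0,0,0],-0.5],[[0,0,0],[0,0,0],-0.5]]'
python3 - <<'E'
from h import *
need(.5651,.2133,.05,-3.18)
for n in('scene','side'): cv2.imwrite(f'pics/{n}1.png',cams.capture(n))
a=cv2.imread('pics/scene1.png')[195:295,340:480]; b=cv2.imread('pics/side1.png')[250:350,195:335]
cv2.imwrite('pics/c3.png',np.hstack([cv2.resize(x,(400,286),interpolation=cv2.INTER_CUBIC) for x in(a,b)]))
E
```

```text
clock: 11.73
ee_pos: [0.5658, 0.2141, 0.0754]
ee_rot: [180.0, 0.1, -3.2]
wrist_force: [0.3, 0.1, -2.0]
grip_width: 0.0351
gripper_force: 51.6
units [-0.015  0.02   0.634] turn [ 0.0002  0.0012 -0.0004]
```

View pics/c3.png

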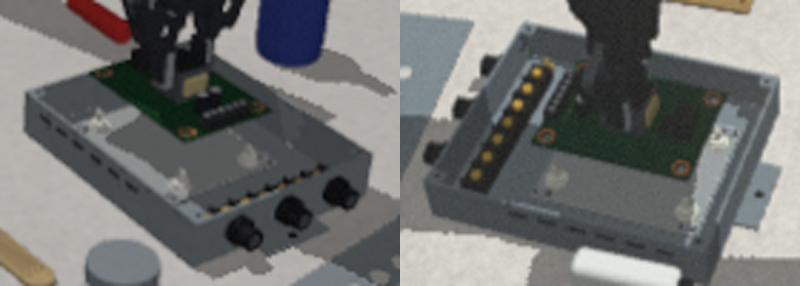

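Both views show the board level over the box, with terminals at the gland end. Going down to just above the tips.

```bash
python3 -m pendant '[[[0,0,0.2],[0,0,0],-0.5],[[0,0,0.2],[0,0,0],-0.5],[[0,0,0.2],[0,0,0],-0.5],[[0,0,0.1],[0,0,0],-0.5],[[0,0,0],[0,0,0],-0.5],[[0,0,0],[0,0,0],-0.5],[[0,0,0],[0,0,0],-0.5],[[0,0,0],[0,0,0],-0.5]]'
python3 - <<'E'
from h import *
Ps=[]
for i in range(3):
    T=pose(); Ps.append(T[:3,3]); im=cams.capture('wrist')
print(np.array(Ps).round(4)); np.save('T6',T)
b=np.array([blob(im,g,19,ring) for g in [(408,166),(231,166)]]); print(b.round(1))
cv2.imwrite('pics/w6.png',im); cv2.imwrite('pics/c4.png',cv2.resize(np.hstack([im[140:192,205:257],im[140:192,383:435]]),(800,400),interpolation=cv2.INTER_NEAREST))
E
```

```text
clock: 12.5
ee_pos: [0.5659, 0.2145, 0.0485]
ee_rot: [-180.0, -0.0, -3.2]
wrist_force: [0.3, -0.2, -2.9]
grip_width: 0.0351
gripper_force: 51.7
[[0.5659 0.2145 0.0485]
 [0.5659 0.2145 0.0485]
 [0.5658 0.2145 0.0485]]
[[409.4 166.1 972. ]
 [228.8 166.2 978. ]]
```

View pics/c4.png

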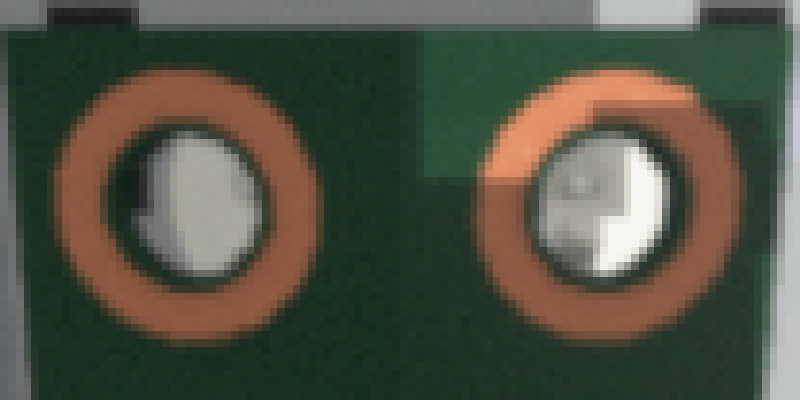

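The post heads show through both holes. I'll correct by (−0.8, −1.2) mm and lower gently.

```bash
python3 -m pendant '[[[-0.02,0.03,0],[0,0,0],-0.5],[[0,0,0.05],[0,0,0],-0.5],[[0,0,0.05],[0,0,0],-0.5],[[0,0,0.05],[0,0,0],-0.5],[[0,0,0.05],[0,0,0],-0.5],[[0,0,0],[0,0,0],-0.5],[[0,0,0],[0,0,0],-0.5],[[0,0,0],[0,0,0],-0.5]]'
python3 -m pendant '[[[0,0,0.025],[0,0,0],-0.5],[[0,0,0.025],[0,0,0],-0.5],[[0,0,0],[0,0,0],-0.5],[[0,0,0],[0,0,0],-0.5],[[0,0,0],[0,0,0],-0.5],[[0,0,0],[0,0,0],-0.5],[[0,0,0],[0,0,0],-0.5],[[0,0,0],[0,0,0],-0.5]]'
```

```text
clock: 13.32
ee_pos: [0.5647, 0.2133, 0.0401]
ee_rot: [-180.0, 0.0, -3.2]
wrist_force: [-0.6, -0.2, -3.8]
grip_width: 0.0345
gripper_force: 51.7
clock: 13.98
ee_pos: [0.5647, 0.2133, 0.0381]
ee_rot: [-180.0, -0.0, -3.2]
wrist_force: [0.6, 0.5, -3.9]
grip_width: 0.0355
gripper_force: 51.7
```

```bash
python3 -m pendant '[[[0,0,0.025],[0,0,0],-0.5],[[0,0,0.025],[0,0,0],-0.5],[[0,0,0],[0,0,0],-0.5],[[0,0,0],[0,0,0],-0.5],[[0,0,0],[0,0,0],-0.5],[[0,0,0],[0,0,0],-0.5],[[0,0,0],[0,0,0],-0.5],[[0,0,0],[0,0,0],-0.5]]'
python3 -m pendant '[[[0,0,0.025],[0,0,0],-0.5],[[0,0,0.025],[0,0,0],-0.5],[[0,0,0],[0,0,0],-0.5],[[0,0,0],[0,0,0],-0.5],[[0,0,0],[0,0,0],-0.5],[[0,0,0],[0,0,0],-0.5],[[0,0,0],[0,0,0],-0.5],[[0,0,0],[0,0,0],-0.5]]'
```

```text
clock: 14.65
ee_pos: [0.5647, 0.2133, 0.0362]
ee_rot: [-180.0, -0.0, -3.2]
wrist_force: [-0.5, -0.7, -2.4]
grip_width: 0.0352
gripper_force: 51.7
clock: 15.32
ee_pos: [0.5648, 0.2133, 0.0342]
ee_rot: [-180.0, -0.0, -3.2]
wrist_force: [0.7, -0.5, -2.9]
grip_width: 0.035
gripper_force: 51.8
```

```bash
python3 -m pendant '[[[0,0,0.025],[0,0,0],-0.5],[[0,0,0],[0,0,0],-0.5],[[0,0,0],[0,0,0],-0.5],[[0,0,0],[0,0,0],-0.5],[[0,0,0],[0,0,0],-0.5],[[0,0,0],[0,0,0],-0.5],[[0,0,0],[0,0,0],-0.5],[[0,0,0],[0,0,0],-0.5]]'
python3 -m pendant '[[[0,0,0.025],[0,0,0],-0.5],[[0,0,0],[0,0,0],-0.5],[[0,0,0],[0,0,0],-0.5],[[0,0,0],[0,0,0],-0.5],[[0,0,0],[0,0,0],-0.5],[[0,0,0],[0,0,0],-0.5],[[0,0,0],[0,0,0],-0.5],[[0,0,0],[0,0,0],-0.5]]'
```

```text
clock: 15.98
ee_pos: [0.5649, 0.2133, 0.0334]
ee_rot: [-180.0, -0.0, -3.2]
wrist_force: [1.0, -0.1, 2.1]
grip_width: 0.0349
gripper_force: 52.1
clock: 16.65
ee_pos: [0.565, 0.2134, 0.0325]
ee_rot: [-180.0, -0.0, -3.2]
wrist_force: [0.2, -0.3, 5.5]
grip_width: 0.0353
gripper_force: 52.6
```

Contact at about 8 N with the underside near z = 19 mm, lower than it could rest if the tips had missed the holes. I'll let go and back up to look.

```bash
python3 -m pendant '[[[0,0,-0.02],[0,0,0],-0.1],[[0,0,0],[0,0,0],0],[[0,0,0],[0,0,0],0.3],[[0,0,0],[0,0,0],0.7],[[0,0,0],[0,0,0],0.7],[[0,0,0],[0,0,0],0.7],[[0,0,0],[0,0,0],0.7],[[0,0,0],[0,0,0],0.7]]'
python3 -m pendant '[[[0,0,-0.3],[0,0,0],0.7],[[0,0,-0.6],[0,0,0],0.7],[[-0.3,0,-0.8],[0,0,0],0.7],[[-0.4,0,-0.6],[0,0,0],0.7],[[-0.2,0,-0.2],[0,0,0],0.7],[[0,0,0],[0,0,0],0.7],[[0,0,0],[0,0,0],0.7],[[0,0,0],[0,0,0],0.7]]'
python3 - <<'E'
from h import *
T=pose(); im=cams.capture('wrist'); np.save('T7',T); cv2.imwrite('pics/w7.png',im); print(T[:3,3])
b=0.5641,.2134; 
m,X=camT('wrist',T); K=np.array([[m['fx'],0,m['cx']],[0,m['fy'],m['cy']],[0,0,1.]])
a=np.radians(-3.2); Rm=np.array([[np.cos(a),-np.sin(a)],[np.sin(a),np.cos(a)]])
P=np.c_[HP@Rm.T+b,np.full(4,.022)]; g=cv2.projectPoints((P-X[:3,3])@X[:3,:3],np.zeros(3),np.zeros(3),K,np.array([m['k1'],0,0,0.]))[0].reshape(-1,2); print(g.round(0).tolist())
q=np.array([blob(im,x,17,ring) for x in g]); print(q.round(1))
for z in(.018,.022,.026):
    P=onz('wrist',q[:,:2],z,T); print(z,np.linalg.norm(P[2:]-P[:2],axis=1).round(4),np.linalg.norm(P[1::2]-P[::2],axis=1).round(4),[np.round(v,4) for v in yawfit(HP,P[:,:2])])
cv2.imwrite('pics/c5.png',cv2.resize(im[100:340,180:440],(650,600)))
E
```

```text
clock: 17.32
ee_pos: [0.5646, 0.2133, 0.0328]
ee_rot: [180.0, 0.0, -3.2]
wrist_force: [-0.5, -0.4, -0.4]
grip_width: 0.0726
gripper_force: 0.0
clock: 17.98
ee_pos: [0.5285, 0.2151, 0.132]
ee_rot: [180.0, 0.1, -3.2]
wrist_force: [0.0, -0.1, 0.3]
grip_width: 0.0725
gripper_force: 0.0
[0.5284811  0.21505853 0.131969  ]
[[370.0, 268.0], [268.0, 268.0], [376.0, 106.0], [262.0, 106.0]]
[[369.6 268.7 295. ]
 [268.1 268.6 291. ]
 [376.2 105.7 433. ]
 [261.2 105.7 429. ]]
0.018 [0.1226 0.1225] [0.0816 0.0816] [np.float64(-3.221), array([0.5633, 0.2136]), np.float64(0.0014)]
0.022 [0.1206 0.1206] [0.0803 0.0803] [np.float64(-3.221), array([0.5638, 0.2135]), np.float64(0.0004)]
0.026 [0.1187 0.1186] [0.0791 0.079 ] [np.float64(-3.221), array([0.5643, 0.2135]), np.float64(0.0007)]
```

View pics/c5.png

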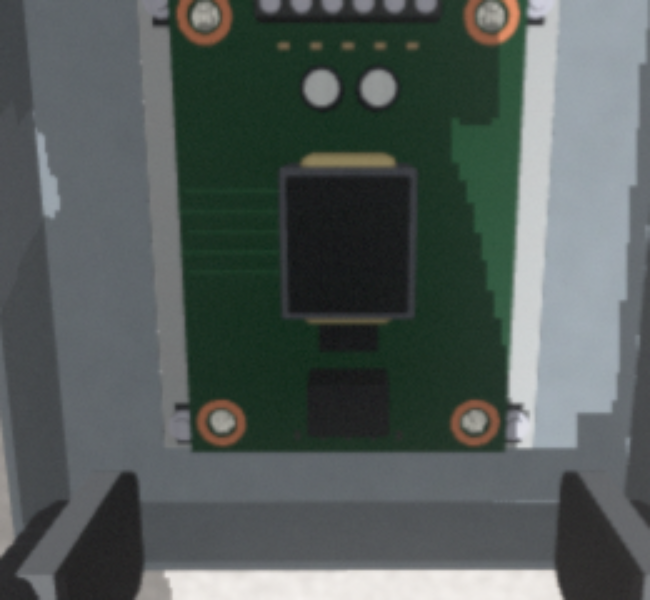

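All four heads stand in their holes and the board is level, with its top at about z = 23 mm. I'll narrow the fingers to about 60 mm and press the rear end first (x = −40).

```bash
python3 -m pendant '[[[-0.11,-0.01,0.5],[0,0,0],0.41],[[0,0,0.6],[0,0,0],0.41],[[0,0,0.6],[0,0,0],0.41],[[0,0,0.3],[0,0,0],0.41],[[0,0,0.1],[0,0,0],0.41],[[0,0,0],[0,0,0],0.41],[[0,0,0],[0,0,0],0.41],[[0,0,0],[0,0,0],0.41]]' 60
python3 - <<'E'
from h import *
need(.5241,.2157,.03,-3.2); s=get_state(); print(s['grip_width'])
cv2.imwrite('pics/w8.png',cams.capture('wrist'))
E
```

```text
clock: 18.7
ee_pos: [0.5252, 0.216, 0.0496]
ee_rot: [-180.0, -0.1, -3.2]
wrist_force: [-0.3, -0.2, 0.6]
grip_width: 0.0606
gripper_force: 0.0
units [-0.028  0.009  0.489] turn [-0.0003 -0.0013  0.0005]
0.060567121345249546
```

```bash
python3 -m pendant '[[[-0.028,0.01,0.08],[0,0,0],0.41],[[0,0,0.08],[0,0,0],0.41],[[0,0,0.08],[0,0,0],0.41],[[0,0,0.05],[0,0,0],0.41],[[0,0,0.05],[0,0,0],0.41],[[0,0,0],[0,0,0],0.41],[[0,0,0],[0,0,0],0.41],[[0,0,0],[0,0,0],0.41]]'
python3 -m pendant '[[[0,0,0.025],[0,0,0],0.41],[[0,0,0.025],[0,0,0],0.41],[[0,0,0],[0,0,0],0.41],[[0,0,0],[0,0,0],0.41],[[0,0,0],[0,0,0],0.41],[[0,0,0],[0,0,0],0.41],[[0,0,0],[0,0,0],0.41],[[0,0,0],[0,0,0],0.41]]'
```

```text
clock: 19.42
ee_pos: [0.5233, 0.2156, 0.0353]
ee_rot: [-180.0, -0.0, -3.2]
wrist_force: [-0.8, 0.1, 0.1]
grip_width: 0.0602
gripper_force: 0.0
clock: 20.08
ee_pos: [0.5232, 0.2156, 0.0333]
ee_rot: [-180.0, -0.0, -3.2]
wrist_force: [-0.6, -1.0, 0.1]
grip_width: 0.0605
gripper_force: 0.0
```

```bash
python3 -m pendant '[[[0,0,0.025],[0,0,0],0.41],[[0,0,0.025],[0,0,0],0.41],[[0,0,0.025],[0,0,0],0.41],[[0,0,0],[0,0,0],0.41],[[0,0,0],[0,0,0],0.41],[[0,0,0],[0,0,0],0.41],[[0,0,0],[0,0,0],0.41],[[0,0,0],[0,0,0],0.41]]'
python3 -m pendant '[[[0,0,0.02],[0,0,0],0.41],[[0,0,0],[0,0,0],0.41],[[0,0,0],[0,0,0],0.41],[[0,0,0],[0,0,0],0.41],[[0,0,0],[0,0,0],0.41],[[0,0,0],[0,0,0],0.41],[[0,0,0],[0,0,0],0.41],[[0,0,0],[0,0,0],0.41]]'
```

```text
clock: 20.75
ee_pos: [0.5232, 0.2156, 0.0303]
ee_rot: [-180.0, -0.0, -3.2]
wrist_force: [-0.4, -1.1, -0.3]
grip_width: 0.0605
gripper_force: 0.0
clock: 21.42
ee_pos: [0.5232, 0.2156, 0.0295]
ee_rot: [-180.0, -0.0, -3.2]
wrist_force: [-0.1, 0.2, -0.4]
grip_width: 0.06
gripper_force: 0.0
```

```bash
python3 -m pendant '[[[0,0,0.02],[0,0,0],0.41],[[0,0,0.02],[0,0,0],0.41],[[0,0,0],[0,0,0],0.41],[[0,0,0],[0,0,0],0.41],[[0,0,0],[0,0,0],0.41],[[0,0,0],[0,0,0],0.41],[[0,0,0],[0,0,0],0.41],[[0,0,0],[0,0,0],0.41]]'
python3 -m pendant '[[[0,0,0.02],[0,0,0],0.41],[[0,0,0],[0,0,0],0.41],[[0,0,0],[0,0,0],0.41],[[0,0,0],[0,0,0],0.41],[[0,0,0],[0,0,0],0.41],[[0,0,0],[0,0,0],0.41],[[0,0,0],[0,0,0],0.41],[[0,0,0],[0,0,0],0.41]]'
```

```text
clock: 22.08
ee_pos: [0.5232, 0.2156, 0.0279]
ee_rot: [180.0, -0.0, -3.2]
wrist_force: [-0.1, 0.8, 0.2]
grip_width: 0.0603
gripper_force: 0.0
clock: 22.75
ee_pos: [0.5232, 0.2156, 0.0271]
ee_rot: [-180.0, -0.0, -3.2]
wrist_force: [0.2, -0.9, -0.4]
grip_width: 0.0605
gripper_force: 0.0
```

```bash
python3 -m pendant '[[[0,0,0.025],[0,0,0],0.41],[[0,0,0],[0,0,0],0.41],[[0,0,0],[0,0,0],0.41],[[0,0,0],[0,0,0],0.41],[[0,0,0],[0,0,0],0.41],[[0,0,0],[0,0,0],0.41],[[0,0,0],[0,0,0],0.41],[[0,0,0],[0,0,0],0.41]]' | sed -n '2p;4p'
python3 -m pendant '[[[0,0,0.02],[0,0,0],0.41],[[0,0,0],[0,0,0],0.41],[[0,0,0],[0,0,0],0.41],[[0,0,0],[0,0,0],0.41],[[0,0,0],[0,0,0],0.41],[[0,0,0],[0,0,0],0.41],[[0,0,0],[0,0,0],0.41],[[0,0,0],[0,0,0],0.41]]'| sed -n '2p;4p'
```

```text
ee_pos: [0.5232, 0.2156, 0.0261]
wrist_force: [0.3, -0.5, -0.3]
ee_pos: [0.5232, 0.2156, 0.0253]
wrist_force: [-0.6, 0.5, 0.3]
```

```bash
python3 -m pendant '[[[0,0,0.02],[0,0,0],0.41],[[0,0,0],[0,0,0],0.41],[[0,0,0],[0,0,0],0.41],[[0,0,0],[0,0,0],0.41],[[0,0,0],[0,0,0],0.41],[[0,0,0],[0,0,0],0.41],[[0,0,0],[0,0,0],0.41],[[0,0,0],[0,0,0],0.41]]' | sed -n '2p;4p'
python3 -m pendant '[[[0,0,0.02],[0,0,0],0.41],[[0,0,0],[0,0,0],0.41],[[0,0,0],[0,0,0],0.41],[[0,0,0],[0,0,0],0.41],[[0,0,0],[0,0,0],0.41],[[0,0,0],[0,0,0],0.41],[[0,0,0],[0,0,0],0.41],[[0,0,0],[0,0,0],0.41]]'| sed -n '2p;4p'
```

```text
ee_pos: [0.5232, 0.2156, 0.0245]
wrist_force: [-0.3, 0.7, -0.7]
ee_pos: [0.5232, 0.2156, 0.0237]
wrist_force: [0.2, -0.7, 1.1]
```

```bash
python3 -m pendant '[[[0,0,0.02],[0,0,0],0.41],[[0,0,0],[0,0,0],0.41],[[0,0,0],[0,0,0],0.41],[[0,0,0],[0,0,0],0.41],[[0,0,0],[0,0,0],0.41],[[0,0,0],[0,0,0],0.41],[[0,0,0],[0,0,0],0.41],[[0,0,0],[0,0,0],0.41]]' | sed -n '2p;4p'
python3 -m pendant '[[[0,0,0.02],[0,0,0],0.41],[[0,0,0],[0,0,0],0.41],[[0,0,0],[0,0,0],0.41],[[0,0,0],[0,0,0],0.41],[[0,0,0],[0,0,0],0.41],[[0,0,0],[0,0,0],0.41],[[0,0,0],[0,0,0],0.41],[[0,0,0],[0,0,0],0.41]]'| sed -n '2p;4p'
```

```text
ee_pos: [0.5232, 0.2156, 0.0229]
wrist_force: [0.1, 0.9, 0.2]
ee_pos: [0.5232, 0.2156, 0.0221]
wrist_force: [-0.3, 0.2, -0.2]
```

```bash
python3 -m pendant '[[[0,0,0.02],[0,0,0],0.41],[[0,0,0],[0,0,0],0.41],[[0,0,0],[0,0,0],0.41],[[0,0,0],[0,0,0],0.41],[[0,0,0],[0,0,0],0.41],[[0,0,0],[0,0,0],0.41],[[0,0,0],[0,0,0],0.41],[[0,0,0],[0,0,0],0.41]]' | sed -n '2p;4p'
python3 -m pendant '[[[0,0,0.02],[0,0,0],0.41],[[0,0,0],[0,0,0],0.41],[[0,0,0],[0,0,0],0.41],[[0,0,0],[0,0,0],0.41],[[0,0,0],[0,0,0],0.41],[[0,0,0],[0,0,0],0.41],[[0,0,0],[0,0,0],0.41],[[0,0,0],[0,0,0],0.41]]'| sed -n '2p;4p'
python3 - <<'E'
from h import *
im=cams.capture('wrist'); s=get_state(); print(s['clock'])
cv2.imwrite('pics/c6.png',cv2.resize(im[120:420,140:500],(720,600)))
E
```

```text
ee_pos: [0.5232, 0.2156, 0.0213]
wrist_force: [0.2, -0.4, -0.2]
ee_pos: [0.5232, 0.2156, 0.0205]
wrist_force: [0.2, -0.1, -0.3]
28.1333
```

View pics/c6.png

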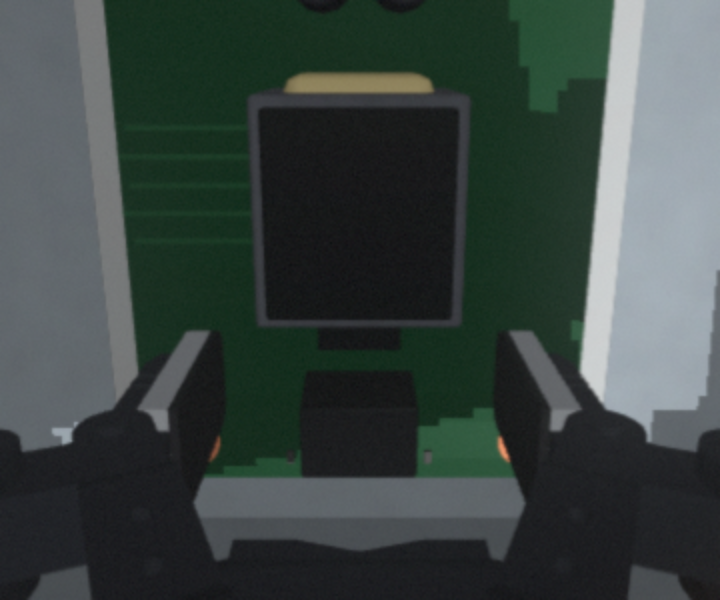

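The fingers are above the bare areas but not touching yet, since the open tips stand behind the TCP. That was my 12th picture, over the limit of 10, so from here I go by force alone.

```bash
python3 -m pendant '[[[0,0,0.02],[0,0,0],0.41],[[0,0,0.02],[0,0,0],0.41],[[0,0,0],[0,0,0],0.41],[[0,0,0],[0,0,0],0.41],[[0,0,0],[0,0,0],0.41],[[0,0,0],[0,0,0],0.41],[[0,0,0],[0,0,0],0.41],[[0,0,0],[0,0,0],0.41]]' | sed -n '2p;4p'
python3 -m pendant '[[[0,0,0.02],[0,0,0],0.41],[[0,0,0],[0,0,0],0.41],[[0,0,0],[0,0,0],0.41],[[0,0,0],[0,0,0],0.41],[[0,0,0],[0,0,0],0.41],[[0,0,0],[0,0,0],0.41],[[0,0,0],[0,0,0],0.41],[[0,0,0],[0,0,0],0.41]]'| sed -n '2p;4p'
```

```text
ee_pos: [0.5232, 0.2156, 0.0189]
wrist_force: [0.5, 0.7, 0.1]
ee_pos: [0.5233, 0.2156, 0.0182]
wrist_force: [-0.2, 0.4, 1.7]
```

```bash
python3 -m pendant '[[[0,0,0.01],[0,0,0],0.41],[[0,0,0.01],[0,0,0],0.41],[[0,0,0.01],[0,0,0],0.41],[[0,0,0],[0,0,0],0.41],[[0,0,0],[0,0,0],0.41],[[0,0,0],[0,0,0],0.41],[[0,0,0],[0,0,0],0.41],[[0,0,0],[0,0,0],0.41]]' | sed -n '2p;4p'
python3 -m pendant '[[[0,0,0.01],[0,0,0],0.41],[[0,0,0.01],[0,0,0],0.41],[[0,0,0],[0,0,0],0.41],[[0,0,0],[0,0,0],0.41],[[0,0,0],[0,0,0],0.41],[[0,0,0],[0,0,0],0.41],[[0,0,0],[0,0,0],0.41],[[0,0,0],[0,0,0],0.41]]'| sed -n '2p;4p'
```

```text
ee_pos: [0.5234, 0.2156, 0.0174]
wrist_force: [-2.0, 0.3, 5.6]
ee_pos: [0.5234, 0.2157, 0.0169]
wrist_force: [-2.3, -0.5, 8.2]
```

```bash
python3 -m pendant '[[[0,0,0.01],[0,0,0],0.41],[[0,0,0.01],[0,0,0],0.41],[[0,0,0.01],[0,0,0],0.41],[[0,0,0],[0,0,0],0.41],[[0,0,0],[0,0,0],0.41],[[0,0,0],[0,0,0],0.41],[[0,0,0],[0,0,0],0.41],[[0,0,0],[0,0,0],0.41]]' | sed -n '2p;4p'
python3 -m pendant '[[[0,0,0.01],[0,0,0],0.41],[[0,0,0.01],[0,0,0],0.41],[[0,0,0],[0,0,0],0.41],[[0,0,0],[0,0,0],0.41],[[0,0,0],[0,0,0],0.41],[[0,0,0],[0,0,0],0.41],[[0,0,0],[0,0,0],0.41],[[0,0,0],[0,0,0],0.41]]'| sed -n '1,2p;4p'
```

```text
ee_pos: [0.5235, 0.2157, 0.0162]
wrist_force: [-3.7, -0.4, 11.9]
clock: 32.13
ee_pos: [0.523, 0.2155, 0.0139]
wrist_force: [0.6, -0.7, 0.1]
```

The rear pair slipped through (force 12 N, then 0). Feeling for home.

```bash
python3 -m pendant '[[[0,0,0.01],[0,0,0],0.41],[[0,0,0.01],[0,0,0],0.41],[[0,0,0],[0,0,0],0.41],[[0,0,0],[0,0,0],0.41],[[0,0,0],[0,0,0],0.41],[[0,0,0],[0,0,0],0.41],[[0,0,0],[0,0,0],0.41],[[0,0,0],[0,0,0],0.41]]' | sed -n '2p;4p'
python3 -m pendant '[[[0,0,0.01],[0,0,0],0.41],[[0,0,0.01],[0,0,0],0.41],[[0,0,0],[0,0,0],0.41],[[0,0,0],[0,0,0],0.41],[[0,0,0],[0,0,0],0.41],[[0,0,0],[0,0,0],0.41],[[0,0,0],[0,0,0],0.41],[[0,0,0],[0,0,0],0.41]]'| sed -n '1,2p;4p'
```

```text
ee_pos: [0.5232, 0.2156, 0.0133]
wrist_force: [0.8, -0.5, 0.0]
clock: 33.47
ee_pos: [0.5233, 0.2156, 0.0131]
wrist_force: [-2.3, -0.2, 5.5]
```

```bash
python3 -m pendant '[[[0,0,0.01],[0,0,0],0.41],[[0,0,0.01],[0,0,0],0.41],[[0,0,0],[0,0,0],0.41],[[0,0,0],[0,0,0],0.41],[[0,0,0],[0,0,0],0.41],[[0,0,0],[0,0,0],0.41],[[0,0,0],[0,0,0],0.41],[[0,0,0],[0,0,0],0.41]]' | sed -n '2p;4p'
python3 -m pendant '[[[0,0,0.01],[0,0,0],0.41],[[0,0,0.005],[0,0,0],0.41],[[0,0,0],[0,0,0],0.41],[[0,0,0],[0,0,0],0.41],[[0,0,0],[0,0,0],0.41],[[0,0,0],[0,0,0],0.41],[[0,0,0],[0,0,0],0.41],[[0,0,0],[0,0,0],0.41]]'| sed -n '1,2p;4p'
```

```text
ee_pos: [0.5233, 0.2156, 0.0129]
wrist_force: [-3.3, -0.2, 10.2]
clock: 34.8
ee_pos: [0.5233, 0.2156, 0.0128]
wrist_force: [-4.7, -2.0, 15.2]
```

Rear end home (15 N, stiff). Moving astride to the front end.

```bash
python3 -m pendant '[[[0,0,-0.2],[0,0,0],0.41],[[0,0,-0.4],[0,0,0],0.41],[[0.4,0,0],[0,0,0],0.41],[[0.7,0,0],[0,0,0],0.41],[[0.7,0,0],[0,0,0],0.41],[[0.22,0,0],[0,0,0],0.41],[[0,0,0.1],[0,0,0],0.41],[[0,0,0.1],[0,0,0],0.41]]' | sed -n '1,2p;4,5p'
python3 -c "
from h import *
need(.6039,.2113,.022,-3.2)"
```

```text
clock: 35.47
ee_pos: [0.6033, 0.211, 0.0265]
wrist_force: [-0.2, 0.5, 0.1]
grip_width: 0.0604
units [ 0.014 -0.009  0.113] turn [0.     0.001  0.0002]
```

```bash
python3 -m pendant '[[[0.014,0,0.05],[0,0,0],0.41],[[0,0,0.05],[0,0,0],0.41],[[0,0,0.03],[0,0,0],0.41],[[0,0,0.02],[0,0,0],0.41],[[0,0,0],[0,0,0],0.41],[[0,0,0],[0,0,0],0.41],[[0,0,0],[0,0,0],0.41],[[0,0,0],[0,0,0],0.41]]' | sed -n '1,2p;4,5p'
python3 -m pendant '[[[0,0,0.01],[0,0,0],0.41],[[0,0,0.01],[0,0,0],0.41],[[0,0,0.01],[0,0,0],0.41],[[0,0,0],[0,0,0],0.41],[[0,0,0],[0,0,0],0.41],[[0,0,0],[0,0,0],0.41],[[0,0,0],[0,0,0],0.41],[[0,0,0],[0,0,0],0.41]]' | sed -n '2p;4p'
python3 -m pendant '[[[0,0,0.01],[0,0,0],0.41],[[0,0,0.01],[0,0,0],0.41],[[0,0,0.01],[0,0,0],0.41],[[0,0,0],[0,0,0],0.41],[[0,0,0],[0,0,0],0.41],[[0,0,0],[0,0,0],0.41],[[0,0,0],[0,0,0],0.41],[[0,0,0],[0,0,0],0.41]]'| sed -n '1,2p;4p'
```

```text
clock: 36.13
ee_pos: [0.6045, 0.2111, 0.0213]
wrist_force: [-0.4, 0.1, -0.2]
grip_width: 0.0603
ee_pos: [0.6044, 0.2111, 0.0199]
wrist_force: [0.2, 0.3, 0.4]
clock: 37.47
ee_pos: [0.6044, 0.2111, 0.0187]
wrist_force: [0.6, 0.5, 0.2]
```

```bash
python3 -m pendant '[[[0,0,0.01],[0,0,0],0.41],[[0,0,0.01],[0,0,0],0.41],[[0,0,0.01],[0,0,0],0.41],[[0,0,0],[0,0,0],0.41],[[0,0,0],[0,0,0],0.41],[[0,0,0],[0,0,0],0.41],[[0,0,0],[0,0,0],0.41],[[0,0,0],[0,0,0],0.41]]' | sed -n '2p;4p'
python3 -m pendant '[[[0,0,0.01],[0,0,0],0.41],[[0,0,0.01],[0,0,0],0.41],[[0,0,0.01],[0,0,0],0.41],[[0,0,0],[0,0,0],0.41],[[0,0,0],[0,0,0],0.41],[[0,0,0],[0,0,0],0.41],[[0,0,0],[0,0,0],0.41],[[0,0,0],[0,0,0],0.41]]'| sed -n '1,2p;4p'
```

```text
ee_pos: [0.6045, 0.2111, 0.0176]
wrist_force: [0.6, -0.5, 0.0]
clock: 38.8
ee_pos: [0.6046, 0.2111, 0.0167]
wrist_force: [-0.7, -0.4, 5.9]
```

```bash
python3 -m pendant '[[[0,0,0.01],[0,0,0],0.41],[[0,0,0.01],[0,0,0],0.41],[[0,0,0],[0,0,0],0.41],[[0,0,0],[0,0,0],0.41],[[0,0,0],[0,0,0],0.41],[[0,0,0],[0,0,0],0.41],[[0,0,0],[0,0,0],0.41],[[0,0,0],[0,0,0],0.41]]' | sed -n '2p;4p'
python3 -m pendant '[[[0,0,0.01],[0,0,0],0.41],[[0,0,0.01],[0,0,0],0.41],[[0,0,0],[0,0,0],0.41],[[0,0,0],[0,0,0],0.41],[[0,0,0],[0,0,0],0.41],[[0,0,0],[0,0,0],0.41],[[0,0,0],[0,0,0],0.41],[[0,0,0],[0,0,0],0.41]]'| sed -n '1,2p;4p'
```

```text
ee_pos: [0.6046, 0.2112, 0.0161]
wrist_force: [-1.6, -0.3, 6.0]
clock: 40.13
ee_pos: [0.6047, 0.2112, 0.0156]
wrist_force: [-2.3, -0.1, 7.5]
```

```bash
python3 -m pendant '[[[0,0,0.01],[0,0,0],0.41],[[0,0,0.01],[0,0,0],0.41],[[0,0,0.01],[0,0,0],0.41],[[0,0,0],[0,0,0],0.41],[[0,0,0],[0,0,0],0.41],[[0,0,0],[0,0,0],0.41],[[0,0,0],[0,0,0],0.41],[[0,0,0],[0,0,0],0.41]]' | sed -n '2p;4p'
python3 -m pendant '[[[0,0,0.01],[0,0,0],0.41],[[0,0,0.01],[0,0,0],0.41],[[0,0,0],[0,0,0],0.41],[[0,0,0],[0,0,0],0.41],[[0,0,0],[0,0,0],0.41],[[0,0,0],[0,0,0],0.41],[[0,0,0],[0,0,0],0.41],[[0,0,0],[0,0,0],0.41]]'| sed -n '1,2p;4p'
```

```text
ee_pos: [0.6042, 0.2111, 0.0132]
wrist_force: [0.5, 0.1, 0.1]
clock: 41.47
ee_pos: [0.6045, 0.2111, 0.0127]
wrist_force: [-1.1, 0.8, -0.6]
```

The front pair slipped through. Pressing on to home.

```bash
python3 -m pendant '[[[0,0,0.01],[0,0,0],0.41],[[0,0,0.01],[0,0,0],0.41],[[0,0,0],[0,0,0],0.41],[[0,0,0],[0,0,0],0.41],[[0,0,0],[0,0,0],0.41],[[0,0,0],[0,0,0],0.41],[[0,0,0],[0,0,0],0.41],[[0,0,0],[0,0,0],0.41]]' | sed -n '2p;4p'
python3 -m pendant '[[[0,0,0.01],[0,0,0],0.41],[[0,0,0.005],[0,0,0],0.41],[[0,0,0],[0,0,0],0.41],[[0,0,0],[0,0,0],0.41],[[0,0,0],[0,0,0],0.41],[[0,0,0],[0,0,0],0.41],[[0,0,0],[0,0,0],0.41],[[0,0,0],[0,0,0],0.41]]'| sed -n '1,2p;4p'
```

```text
ee_pos: [0.6044, 0.2111, 0.0119]
wrist_force: [0.3, -0.1, -0.2]
clock: 42.8
ee_pos: [0.6045, 0.2111, 0.0116]
wrist_force: [-2.2, 0.3, 5.2]
```

```bash
python3 -m pendant '[[[0,0,0.01],[0,0,0],0.41],[[0,0,0.01],[0,0,0],0.41],[[0,0,0.01],[0,0,0],0.41],[[0,0,0],[0,0,0],0.41],[[0,0,0],[0,0,0],0.41],[[0,0,0],[0,0,0],0.41],[[0,0,0],[0,0,0],0.41],[[0,0,0],[0,0,0],0.41]]' | sed -n '2p;4p'
python3 -m pendant '[[[0,0,-0.2],[0,0,0],0.41],[[0,0,-0.5],[0,0,0],0.41],[[-0.6,0,-0.8],[0,0,0],0.41],[[-0.7,0,-0.8],[0,0,0],0.6],[[-0.6,0,-0.6],[0,0,0],0.7],[[0,0,0],[0,0,0],0.7],[[0,0,0],[0,0,0],0.7],[[0,0,0],[0,0,0],0.7]]'| sed -n '1,2p;4p'
python3 - <<'E'
from h import *
T=pose(); im=cams.capture('wrist'); cv2.imwrite('pics/w9.png',im)
m,X=camT('wrist',T); K=np.array([[m['fx'],0,m['cx']],[0,m['fy'],m['cy']],[0,0,1.]])
a=np.radians(-3.2); Rm=np.array([[np.cos(a),-np.sin(a)],[np.sin(a),np.cos(a)]])
P=np.c_[HP@Rm.T+(.564,.2135),np.full(4,.016)]; g=cv2.projectPoints((P-X[:3,3])@X[:3,:3],np.zeros(3),np.zeros(3),K,np.array([m['k1'],0,0,0.]))[0].reshape(-1,2)
q=np.array([blob(im,x,17,ring) for x in g]); print(g.round(1).tolist(),q.round(1))
for z in(.013,.016,.019):
    P=onz('wrist',q[:,:2],z,T); print(z,np.linalg.norm(P[2:]-P[:2],axis=1).round(4),np.linalg.norm(P[1::2]-P[::2],axis=1).round(4),[np.round(v,4) for v in yawfit(HP,P[:,:2])])
E
```

```text
ee_pos: [0.6045, 0.2111, 0.0116]
wrist_force: [-3.9, -0.6, 12.3]
clock: 44.13
ee_pos: [0.5295, 0.2152, 0.1251]
wrist_force: [0.5, -0.5, -0.9]
[[369.8, 269.9], [268.5, 269.9], [376.4, 107.5], [261.7, 107.6]] [[369.5 269.7 293. ]
 [268.3 269.8 293. ]
 [376.2 107.3 426. ]
 [261.5 107.3 424. ]]
0.013 [0.1215 0.1215] [0.0809 0.0809] [np.float64(-3.2083), array([0.5638, 0.2137]), np.float64(0.0008)]
0.016 [0.12   0.1201] [0.0799 0.0799] [np.float64(-3.2083), array([0.5641, 0.2137]), np.float64(0.0001)]
0.019 [0.1186 0.1187] [0.079 0.079] [np.float64(-3.2083), array([0.5645, 0.2136]), np.float64(0.0007)]
```

The board is level: all four rings fit top z ≈ 16 mm, 7 mm lower than before, and both ends felt hard home. Robot clear, so I'm handing in.

```bash
python3 -c "
from rig import job
print(job.hand_in())"
```

```text
the job is handed in; nothing more can be done
None
```

I handed the job in at about 44 s. By feel and the last camera fit, the board is level and home on all four posts, with peak readings of 12 N clicking through and 15 N seating; no verdict came back, and I viewed 12 pictures against the limit of 10.

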